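# Zero the nut mill, set it three clicks coarse and load it

## Robot

A 6-joint arm with a two-finger parallel gripper is mounted at the origin on the work surface. World frame = base frame: x ahead of the robot, y to its left, z up, the work surface at z = 0. Lengths are in m, angles in rad, forces in N, time in s.
With the tool pointing down it reaches from about 0.3 to 0.775 m from the base axis. Payload 14.6 kg.
Tool frame: the origin (TCP) lies at the centre of the arm's flange, where the gripper is bolted on; the fingertips stand 199 mm ahead of it and the grasp point (between the pads) lies ctrl.tcp_to_grasp ahead of it (ctrl.tcp_to_grasp is the distance from the TCP to the grasp point, in m); z points along the fingers, y is the line along which they close (so a half turn about z gives the same grasp; the last joint's range is limited). The gripper opens to 94 mm and grips with 3 to 60 N. Pads are 16 mm wide; open, the fingers measure 119 mm over their backs; the gripper's body (75 mm by 177 mm) begins 78 mm behind the grasp point.
Start: joints at [-1.416, 0.3, 1.521, -0, 1.321, -0.067], TCP at [0.121, -0.537, 0.405] pointing down, gripper open.
Joint ranges: [-3.03, 3.03], [-0.79, 2.21], [0.23, 2.52], [-1.04, 4.18], [0, 3.07], [-2.55, 2.55]. Speed limits (rad/s): [2.22, 2.22, 2.57, 3.14, 3.14, 3.14].

## Interface

Orientations are given as [roll, pitch, yaw] about the fixed x, y, z axes, in that order (R = Rz(yaw) Ry(pitch) Rx(roll)).
In Python, from station import ctrl gives the robot as it stands. The module is installed in compiled form; this text tells all that it offers.
- The arm moves only by the shell command python3 -m jog 'ROWS' [OPENING] [FORCE]. ROWS is JSON, a list of rows, each a list of 6 numbers: the shift along the tool's x, y, z in cm, then the turn, a rotation vector about the tool's x, y, z in rad. In form: [[tx, ty, tz, ax, ay, az], ...]. A call has 1 to 8 rows; each row is the pose to reach, as a shift and turn from the pose commanded when the call began, along the tool's axes at that moment; what a row does not reach only later rows make up. A row lasts 1/10 s, in which the tool goes at most 50 mm and 8.59 degrees, less where a joint would pass 70% of its speed; a pose out of reach is approached as far as the arm can. A call with a gripper value outside its range is refused whole. OPENING is the opening in per cent of the stroke, from 0 (shut) to 100 (fully open), set as the call begins (- or left out, the last holds). The fingers move at their own pace and stop on an object; FORCE is the grip in N (left out, the last holds). Time passes only in rows, so rows that repeat a pose let the fingers close. It gives the time, the measured TCP pose, the force, the opening and the grip force at its end, in the units of the state.
- ctrl.get_obs(): the state, without advancing time (a new reading comes with each control period).
- ctrl.camera(name): name is "scene" or "top"; returns a dict with "img" (480x640x3 uint8, blue, green, red), "intrinsics" (3x3 intrinsics, pixels), "R" (3x3) and "t" (3): a world point X has camera coordinates R X + t. Camera axes: x right, y down, z forward; pixel columns grow to the right and rows downward; lengths in m; the calibration is good to about 2 mm. A picture is of the moment at which its call begins. There is no depth.
- ctrl.hand_in(): hands the job in; it is judged then, once.
The state is a dict: "time_s": time; "qpos": joint angles; "joint_vel": joint speeds; "tau": joint torques, N m; "ee_pos": TCP position; "eef_rot": TCP orientation; "force": force on the tool from outside, world axes, zero at the start; "moment": the same for the moment, N m; "grip_width": finger opening in m; "grip_force": force on a finger pad.
Only numpy, scipy, OpenCV 4.12 (cv2) and the standard library are available. Lean on these libraries where they do the work, as an engineer would, in place of code of your own. Each camera call takes 0.05 s, during which the arm holds its last target. There are 200 camera calls.

## Task

Turn the mill's black adjustment ring clockwise until you feel the burrs touch, without forcing it further, then back it off three clicks. Then tip all five nuts from the steel scale pan into the mill's hopper, and stand the empty pan back down flat on the table, leaving the jam jar and the mortar where they are.

Things in the scene. Friction and masses are not known exactly. Their poses are not given: they have to be found in the camera images.
- mill: The bench nut mill, fixed: green body 160 (its x) x 270 (its y) mm, 85 mm high, origin under it on the table, z up. On top it carries the adjustment ring at its +y end and the square aluminium hopper at its -y end.
- ring_axis (a point): Fixed point on the ring's vertical turning axis, 125 mm above the table, where the ring is best gripped. The ring stands 100 to 140 mm above the table on a round steel collar (84 mm diameter, top 100 mm above the table); the hopper wall is 95 mm from the axis.
- ring: Black adjustment ring, a 52 mm diameter upright cylinder 40 mm high with 18 thin ribs; origin on its axis at its underside. Clockwise seen from above closes the burrs. It turns easily (under 0.1 N m) until they touch, 1.5 to 2.5 rad from the start; where differs each time and cannot be seen. One click is one rib, 20 degrees (0.349 rad): clicks are not felt, count them by angle.
- ring_mark (a point): Red mark on the ring's top edge, 26 mm from its axis; its x axis points outward. From first touch the ring is springy: torque jumps to 0.25 N m and grows 3 N m per rad; let go, it springs back. A firm touch is 0.04 rad or more past first touch (0.36 N m), held 0.1 s; over 0.33 rad past (1.2 N m) is forcing it. The rules' 'joint ring' is its angle back from first touch, 'burr_give' its angle past it.
- hopper_mouth (a point): Centre of the hopper's open top, 160 mm above the table, axes as the mill's. The hopper is a square box, 130 mm outside, 4 mm walls, about 60 mm deep, with an open top.
- pan: The steel scale pan, 0.18 to 0.29 kg empty, loose: 90 mm wide (its x), 155 mm long (its y), walls 32 mm high on three sides, floor 3 mm thick; origin under its centre, z up. Its open pouring end is at +y, its upright handle at -y.
- pan_handle (a point): Grip point of the pan's black upright handle, 62 mm above the pan's underside, 81 mm behind its origin (-y). The handle is a plate 40 mm wide (pan x) and 12 mm thick (pan y), its top 85 mm above the underside; grip it across its thickness, from above.
- pan_spout (a point): Middle of the pan's open pouring edge, at pan y = +80 mm, 12 mm above the underside; the floor ramps up about 18 degrees over the last 32 mm to this edge, which holds the nuts in while the pan is level. 88 mm wide. Tipping the pan 45 degrees or so, pouring end down, rolls the nuts out.
- jam_jar: Closed jam jar, 72 mm diameter, 95 mm high, origin under its centre. Leave alone.
- mortar: Beige ceramic mortar, 116 mm diameter, 70 mm high, origin under its centre. Leave alone.
- nut0: A pale shelled nut, nearly round, 25 to 29 mm across, 12 g, origin at its centre; it starts lying in the pan.
- nut1: A pale shelled nut, nearly round, 25 to 29 mm across, 12 g, origin at its centre; it starts lying in the pan.
- nut2: A pale shelled nut, nearly round, 25 to 29 mm across, 12 g, origin at its centre; it starts lying in the pan.
- nut3: A pale shelled nut, nearly round, 25 to 29 mm across, 12 g, origin at its centre; it starts lying in the pan.
- nut4: A pale shelled nut, nearly round, 25 to 29 mm across, 12 g, origin at its centre; it starts lying in the pan.
Not all that is in view belongs to the job. Leave any blue, orange or pink look-alike of the pan alone.

How it is judged:
On the way, in this order (a step that is already met when the one before it is completed fails the run):
1. the ring has been turned clockwise until the burrs touch firmly (value of joint burr_give above 0.04 rad), for 0.1 s.
2. the ring is three clicks (within half a click) back from the touch (value of joint ring between 0.873 and 1.222 rad), for 0.3 s.
3. all five nuts lie in the hopper (x of nut0 in the frame of hopper_mouth between -0.065 and 0.065 m and y of nut0 in the frame of hopper_mouth between -0.065 and 0.065 m and z of nut0 in the frame of hopper_mouth between -0.08 and -0.005 m and x of nut1 in the frame of hopper_mouth between -0.065 and 0.065 m and y of nut1 in the frame of hopper_mouth between -0.065 and 0.065 m and z of nut1 in the frame of hopper_mouth between -0.08 and -0.005 m and x of nut2 in the frame of hopper_mouth between -0.065 and 0.065 m and y of nut2 in the frame of hopper_mouth between -0.065 and 0.065 m and z of nut2 in the frame of hopper_mouth between -0.08 and -0.005 m and x of nut3 in the frame of hopper_mouth between -0.065 and 0.065 m and y of nut3 in the frame of hopper_mouth between -0.065 and 0.065 m and z of nut3 in the frame of hopper_mouth between -0.08 and -0.005 m and x of nut4 in the frame of hopper_mouth between -0.065 and 0.065 m and y of nut4 in the frame of hopper_mouth between -0.065 and 0.065 m and z of nut4 in the frame of hopper_mouth between -0.08 and -0.005 m), for 0.2 s.
At the end, for the whole second after the job is handed in: The ring is 3 clicks back from first touch (2.5 to 3.5 clicks), all five nut centres are inside the hopper at least 5 mm below its rim, and the pan stands flat on the table (tilt under 0.1 rad, underside within 6 mm of the table), at rest (all of step 2 and all of step 3 and angle between pan's own z axis and vertical below 0.1 rad and height (world z) of pan between -0.006 and 0.006 m and linear speed of pan below 0.02 m/s).
It fails at once if the ring is forced more than 0.33 rad past the first touch of the burrs (value of joint burr_give above 0.33 rad).
It fails at once if the jam jar or the mortar is moved more than 30 mm (distance of any of jam_jar, mortar from where it was at the start of the episode above 0.03 m).
It also fails if it takes over 72 s, if anything falls off the work surface, if the arm or the gripper's body presses on something with over 40 N, if the wrist force passes 120 N, or if a joint passes its speed limit or range.

## Working session

There is one attempt and no reset: what is moved stays moved. The work goes in short steps, Python scripts to look and compute and a shell command to move; the robot and the scene stay as the last step left them, time stands still between calls to the robot, and variables do not carry over. Pictures are saved under pics/ and viewed, at most 10 in all, crops included, and the job is handed in when it is done.

```bash
mkdir -p pics
python3 - <<'E'
from station import ctrl
import cv2,numpy as np
o=ctrl.get_obs(); print(o, ctrl.tcp_to_grasp)
for n in("scene","top"):
    c=ctrl.camera(n); cv2.imwrite(f"pics/{n}0.png",c["img"]); np.savez(f"{n}0.npz",**c); print(n,c["intrinsics"].tolist(),np.round(c["R"],4).tolist(),c["t"], -c["R"].T@c["t"])
E
```

```text
{'time_s': 0.0, 'qpos': array([-1.41560816e+00,  3.00459396e-01,  1.52153777e+00, -1.68823094e-06,
        1.32070982e+00, -6.65841595e-02]), 'joint_vel': array([ 0.00103239,  0.00045574, -0.00141485,  0.00077354, -0.00232558,
        0.00090943]), 'tau': array([ 3.97178010e-03, -5.31796753e+01, -3.52732015e+01,  7.09800725e-02,
        2.44419841e-02, -9.05893148e-05]), 'ee_pos': array([ 0.12097889, -0.53650309,  0.40411095]), 'eef_rot': array([-3.14048068e+00, -7.25106293e-05,  2.21772703e-01]), 'force': array([-0.38578784, -0.11095075,  0.74548195]), 'moment': array([-0.04065545, -0.03482433,  0.00699541]), 'grip_force': 0.0, 'grip_width': 0.09406022923003575} 0.1804
scene [[537.814548441958, 0.0, 318.4692143208184], [0.0, 537.814548441958, 237.96300566632206], [0.0, 0.0, 1.0]] [[-0.2907, 0.9567, -0.0126], [0.5662, 0.1614, -0.8083], [-0.7713, -0.242, -0.5886]] [ 0.27171554 -0.17241203  1.4766647 ] [1.31555344 0.12528876 0.73329105]
top [[498.9791046041619, 0.0, 317.0862306001278], [0.0, 498.9791046041619, 233.6017974680196], [0.0, 0.0, 1.0]] [[0.0167, -0.9998, 0.0147], [-0.989, -0.0186, -0.1468], [0.1471, -0.0121, -0.9891]] [-0.14584163  0.52242506  1.14742943] [ 0.35036867 -0.12222463  1.21371123]
```

View pics/scene0.png

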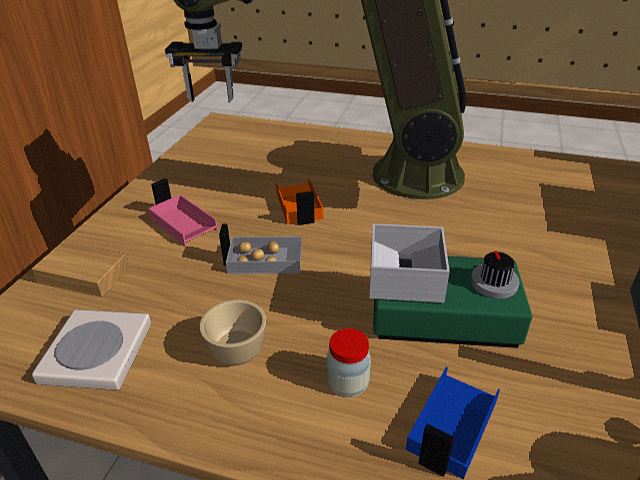

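View pics/top0.png

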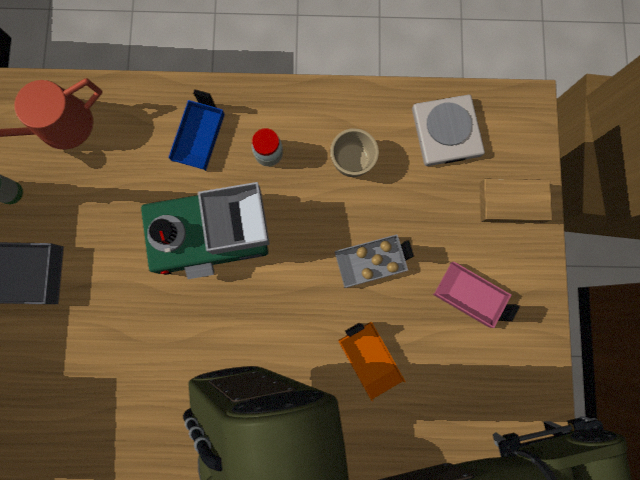

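Top view: the mill is at (205,228), with its ring at (163,233) and hopper mouth at (233,217). Candidates for the pan are steel with nuts (372,262), blue (197,135), orange (371,360), pink (475,295) and the white scale (448,130). I choose the steel one at (372,262), with its handle at (404,249). Next I check it in one close crop.

```bash
cat > h.py <<'E'
import cv2,numpy as np
def ray(c,uv,z):
    d=c["R"].T@np.linalg.inv(c["intrinsics"])@np.array([uv[0],uv[1],1.]); o=-c["R"].T@c["t"]
    return o+d*(z-o[2])/d[2]
def proj(c,X):
    p=c["intrinsics"]@(c["R"]@np.array(X)+c["t"]); return p[:2]/p[2]
E
python3 - <<'E'
import cv2,numpy as np
from h import *
t=np.load("top0.npz");s=np.load("scene0.npz")
a=cv2.resize(t["img"][175:295,135:425],None,fx=2.75,fy=2.75,interpolation=cv2.INTER_CUBIC)
b=cv2.resize(s["img"][215:345,215:535],None,fx=2.0,fy=2.0,interpolation=cv2.INTER_CUBIC)
o=np.zeros((600,800,3),np.uint8);o[:a.shape[0],:a.shape[1]]=a[:,:800];o[335:335+260,:640]=b
cv2.imwrite("pics/crop.png",o)
for n,c in(("top",t),("scene",s)):
    h=cv2.cvtColor(c["img"],cv2.COLOR_BGR2HSV)
    g=cv2.inRange(h,(65,100,30),(85,255,255)); cs,_=cv2.findContours(g,0,2); k=max(cs,key=cv2.contourArea); print(n,"green",cv2.minAreaRect(k),cv2.boundingRect(k))
    d=cv2.inRange(h,(0,0,0),(180,255,55)); N,_,st,ce=cv2.connectedComponentsWithStats(d)
    print([(st[i].tolist(),ce[i].round(1).tolist()) for i in range(1,N) if 60<st[i][4]<900 and 150<ce[i][1]<320])
E
```

```text
top green ((202.74325561523438, 229.95944213867188), (70.52716064453125, 118.53166961669922), 80.53767395019531) (142, 196, 125, 77)
[([0, 175, 23, 30, 502], [9.6, 190.9]), ([229, 202, 15, 39, 363], [235.9, 220.9]), ([171, 216, 33, 38, 564], [189.6, 236.1]), ([149, 219, 29, 26, 516], [163.1, 230.9]), ([484, 220, 64, 3, 105], [513.4, 220.8]), ([401, 240, 13, 21, 167], [406.7, 249.7]), ([45, 243, 19, 61, 770], [54.0, 274.0]), ([152, 244, 116, 31, 692], [227.6, 257.2]), ([499, 304, 21, 17, 237], [509.1, 312.2])]
scene green ((453.6887512207031, 297.9805603027344), (156.94375610351562, 83.33738708496094), 3.5763344764709473) (374, 256, 158, 88)
[([152, 178, 19, 27, 342], [160.8, 190.5]), ([296, 191, 18, 34, 548], [304.9, 207.5]), ([219, 224, 11, 42, 283], [224.2, 241.9]), ([439, 232, 8, 37, 124], [441.9, 252.5]), ([480, 252, 34, 35, 741], [496.7, 268.0]), ([399, 259, 13, 9, 102], [405.1, 262.5]), ([448, 265, 40, 32, 516], [463.6, 278.8]), ([630, 267, 10, 62, 330], [636.1, 295.2])]
```

View pics/crop.png

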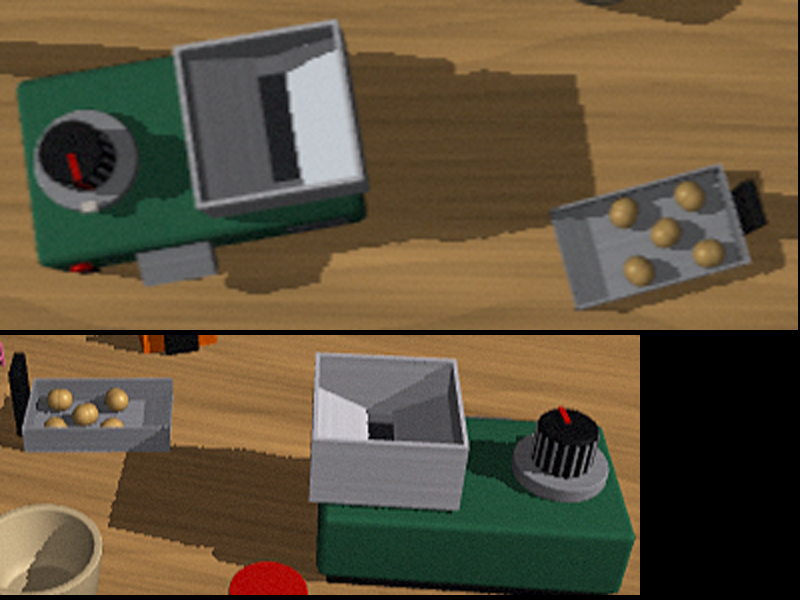

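The crop confirms the choice: a steel-grey pan with five nuts, its open ramp end towards the mill (crop (565,260)) and its black handle at (750,207). The hopper corners are at crop (175,47), (337,22), (367,187) and (197,209), and the ring top is at (75,153).

Run:
```python
import cv2,numpy as np
from h import *
t=np.load("top0.npz");s=np.load("scene0.npz")
T=lambda x,y,z: ray(t,(135+x/2.75,175+y/2.75),z)
S=lambda x,y,z: ray(s,(215+x/2,215+(y-335)/2),z)
r=lambda a:np.round(a,4)
H=[T(175,47,.16),T(337,22,.16),T(367,187,.16),T(197,209,.16)]
Hs=[S(317,355,.16),S(457,361,.16),S(467,447,.16),S(313,443,.16)]
for n,q in(("top",H),("scene",Hs)):
    q=np.array(q); print(n,"hopper c",r(q.mean(0)),[round(float(np.linalg.norm(q[i]-q[i-1])),3) for i in range(4)], "dir",[round(float(np.degrees(np.arctan2(*(q[i]-q[i-1])[1::-1]))),1) for i in range(4)])
print("ring",r(T(75,153,.14)),r(S(568,428,.14)),"mark out",r(T(70,154,.14)),r(T(81,187,.14)),r(S(562,408,.14)))
print("collar", r(T(86,160,.10)), r(S(560,467,.10)))
print("pan rear wall", r(T(721,167,.032)),r(T(749,262,.032)),"front",r(T(553,212,.025)),r(T(579,309,.012)))
print("scene pan", "nearside corners",r(S(173,444,.0)),r(S(26,450,.0)),"far",r(S(172,380,.032)))
print("handle top", r(T(744,187,.085)),r(T(757,228,.085)),r(T(765,222,.085)),r(T(750,182,.085)), r(S(18,354,.085)))
```

```text
top hopper c [0.5395 0.0458 0.16  ] [0.129, 0.128, 0.133, 0.132] dir [10.4, -79.8, -168.0, 98.5]
scene hopper c [0.5467 0.0511 0.16  ] [0.13, 0.129, 0.125, 0.128] dir [-169.3, 101.5, 10.0, -76.3]
ring [0.5102 0.2003 0.14  ] [0.5184 0.2067 0.14  ] mark out [0.5093 0.2042 0.14  ] [0.4833 0.194  0.14  ] [0.4902 0.2006 0.14  ]
collar [0.5105 0.203  0.1   ] [0.5243 0.2071 0.1   ]
pan rear wall [ 0.5245 -0.3288  0.032 ] [ 0.4421 -0.3525  0.032 ] front [ 0.4832 -0.183   0.025 ] [ 0.4    -0.2073  0.012 ]
scene pan nearside corners [ 0.4747 -0.1778  0.    ] [ 0.5276 -0.3257  0.    ] far [ 0.4056 -0.2009  0.032 ]
handle top [ 0.5003 -0.3386  0.085 ] [ 0.4662 -0.3491  0.085 ] [ 0.4714 -0.3558  0.085 ] [ 0.5046 -0.3437  0.085 ] [ 0.4747 -0.3489  0.085 ]
```

```bash
cat >> h.py <<'E'
from scipy.spatial.transform import Rotation as Ro
def plan(wps,start=None):
    "wps: (x,y,z,R) TCP targets, R Rotation or yaw with the tool down; prints one row per waypoint, in the tool axes of the previous"
    from station import ctrl
    o=ctrl.get_obs(); p=np.array(o["ee_pos"]); R=Ro.from_euler("xyz",o["eef_rot"])
    if start is not None: p,R=np.array(start[:3]),start[3] if not np.isscalar(start[3]) else Ro.from_euler("xyz",[np.pi,0,start[3]])
    for w in wps:
        q=np.array(w[:3]); Q=Ro.from_euler("xyz",[np.pi,0,w[3]]) if np.isscalar(w[3]) else w[3]
        print(np.r_[100*R.inv().apply(q-p),(R.inv()*Q).as_rotvec()].round(3).tolist()); p,R=q,Q
def st():
    from station import ctrl
    o=ctrl.get_obs(); print({k:np.round(v,4).tolist() for k,v in o.items() if k not in("joint_vel","tau")})
E
python3 -c "
from h import *
plan([(.251,-.29,.40,1.02),(.381,-.044,.40,1.82),(.512,.202,.40,2.62),(.512,.202,.31,2.62)])"
```

```text
[18.105, -21.186, 0.438, -0.001, -0.0, -0.798]
[27.766, -1.797, -0.0, 0.0, 0.0, -0.8]
[20.609, 18.762, 0.0, -0.0, 0.0, -0.8]
[0.0, -0.0, 9.0, 0.0, 0.0, 0.0]
```

```bash
R='[18.1,-21.2,0.4,0,0,-0.8]'; python3 -m jog '[[18.1,-21.2,0.4,0,0,-0.8],[18.1,-21.2,0.4,0,0,-0.8],[18.1,-21.2,0.4,0,0,-0.8],[18.1,-21.2,0.4,0,0,-0.8],[18.1,-21.2,0.4,0,0,-0.8],[18.1,-21.2,0.4,0,0,-0.8],[18.1,-21.2,0.4,0,0,-0.8],[18.1,-21.2,0.4,0,0,-0.8]]' 100
python3 -m jog '[[27.8,-1.8,0,0,0,-0.8],[27.8,-1.8,0,0,0,-0.8],[27.8,-1.8,0,0,0,-0.8],[27.8,-1.8,0,0,0,-0.8],[27.8,-1.8,0,0,0,-0.8],[27.8,-1.8,0,0,0,-0.8],[27.8,-1.8,0,0,0,-0.8],[27.8,-1.8,0,0,0,-0.8]]'
python3 -m jog '[[20.6,18.8,0,0,0,-0.8],[20.6,18.8,0,0,0,-0.8],[20.6,18.8,0,0,0,-0.8],[20.6,18.8,0,0,0,-0.8],[20.6,18.8,0,0,0,-0.8],[20.6,18.8,0,0,0,-0.8],[20.6,18.8,0,0,0,-0.8],[20.6,18.8,0,0,0,-0.8]]'
python3 - <<'E'
from h import *; from station import ctrl
st(); plan([(.512,.202,.305,2.62)])
c=ctrl.camera("scene"); cv2.imwrite("pics/s1.png",cv2.resize(c["img"][100:350,340:640],None,fx=2,fy=2))
E
```

```text
time_s: 0.9
ee_pos: [0.251, -0.2899, 0.4007]
eef_rot: [3.141, 0.0, 1.022]
force: [-0.6, -0.4, -0.5]
grip_width: 0.0939
grip_force: 0.0
time_s: 1.7
ee_pos: [0.3809, -0.0441, 0.4003]
eef_rot: [-3.141, -0.0, 1.821]
force: [-0.3, -0.5, 0.4]
grip_width: 0.0941
grip_force: 0.0
time_s: 2.5
ee_pos: [0.5122, 0.2013, 0.4001]
eef_rot: [-3.141, -0.001, 2.619]
force: [0.4, -0.1, 0.9]
grip_width: 0.094
grip_force: 0.0
{'time_s': 2.5, 'qpos': [0.3079, 0.3044, 1.5259, -0.0002, 1.3124, -0.74], 'ee_pos': [0.5122, 0.2013, 0.4001], 'eef_rot': [-3.1406, -0.0006, 2.6188], 'force': [0.3746, -0.0608, 0.8737], 'moment': [-0.0341, -0.1334, -0.0593], 'grip_force': 0.0, 'grip_width': 0.094}
[0.044, 0.064, 9.508, -0.001, -0.001, -0.001]
```

View pics/s1.png

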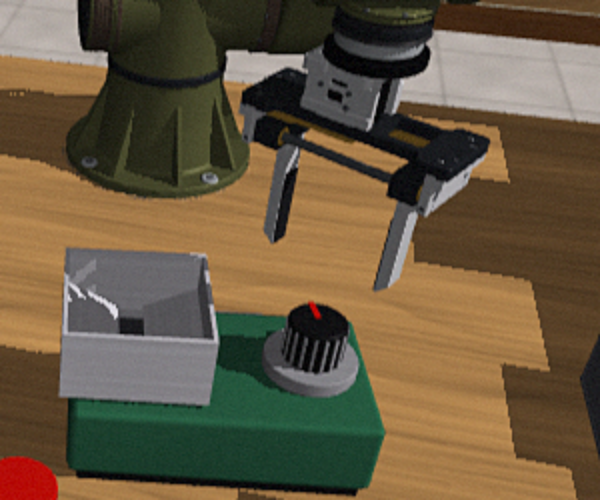

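The fingers straddle the ring: tips at crop (275,240) and (380,290), ring top at (318,320). I lower the hand and close gently.

```bash
python3 -m jog '[[0,0.1,4,0,0,0],[0,0.1,8,0,0,0],[0,0.1,9.5,0,0,0],[0,0.1,9.5,0,0,0]]'
python3 -m jog '[[0,0,0,0,0,0],[0,0,0,0,0,0],[0,0,0,0,0,0],[0,0,0,0,0,0],[0,0,0,0,0,0],[0,0,0,0,0,0],[0,0,0,0,0,0],[0,0,0,0,0,0]]' 30 8
python3 -c "from h import *;st()"
```

```text
time_s: 2.95
ee_pos: [0.5118, 0.2019, 0.3039]
eef_rot: [-3.139, -0.002, 2.619]
force: [-0.6, -0.0, 0.7]
grip_width: 0.0939
grip_force: 0.0
time_s: 3.75
ee_pos: [0.5123, 0.2045, 0.3063]
eef_rot: [3.138, 0.001, 2.622]
force: [4.1, 8.5, -0.8]
grip_width: 0.0518
grip_force: 8.0
{'time_s': 3.75, 'qpos': [0.3132, 0.403, 1.6235, 0.0015, 1.1118, -0.7388], 'ee_pos': [0.5123, 0.2045, 0.3063], 'eef_rot': [3.1383, 0.0012, 2.6221], 'force': [4.0995, 8.4953, -0.7685], 'moment': [1.5425, -0.9342, 0.0346], 'grip_force': 7.9858, 'grip_width': 0.0518}
```

```bash
python3 -m jog '[[0,0.3,0,0,0,0],[0,0.3,0,0,0,0],[0,0.3,0,0,0,0],[0,0.3,0,0,0,0]]'; python3 -m jog '[[0,0,0,0,0,0],[0,0,0,0,0,0],[0,0,0,0,0,0]]' 30 40; python3 -c "from h import *;st()"
```

```text
time_s: 4.15
ee_pos: [0.5135, 0.206, 0.3061]
eef_rot: [-3.14, 0.0, 2.622]
force: [-4.5, -6.0, 8.1]
grip_width: 0.0518
grip_force: 8.0
time_s: 4.45
ee_pos: [0.5135, 0.206, 0.3061]
eef_rot: [-3.14, 0.0, 2.622]
force: [-4.7, -6.8, 8.3]
grip_width: 0.0516
grip_force: 40.0
{'time_s': 4.45, 'qpos': [0.3154, 0.4072, 1.618, -0.0012, 1.1177, -0.735], 'ee_pos': [0.5135, 0.206, 0.3061], 'eef_rot': [-3.1399, 0.0, 2.6217], 'force': [-4.6563, -6.7945, 8.3422], 'moment': [-1.2609, 0.8021, -0.0172], 'grip_force': 40.0058, 'grip_width': 0.0516}
```

```bash
python3 -m jog '[[0,-0.14,0,0,0,0],[0,-0.14,0,0,0,0]]'; python3 -c "from h import *;st()"
python3 -m jog '[[0,0,0,0,0,0.1],[0,0,0,0,0,0.2],[0,0,0,0,0,0.3],[0,0,0,0,0,0.4],[0,0,0,0,0,0.4]]'; python3 -c "from h import *;st()"
python3 -m jog '[[0,0,0,0,0,0.1],[0,0,0,0,0,0.2],[0,0,0,0,0,0.3],[0,0,0,0,0,0.4],[0,0,0,0,0,0.4]]'; python3 -c "from h import *;st()"
```

```text
time_s: 4.65
ee_pos: [0.513, 0.2053, 0.3062]
eef_rot: [3.14, 0.001, 2.622]
force: [-0.1, 2.9, 4.5]
grip_width: 0.0515
grip_force: 40.0
{'time_s': 4.65, 'qpos': [0.3144, 0.4052, 1.6206, 0.0004, 1.1145, -0.7367], 'ee_pos': [0.513, 0.2053, 0.3062], 'eef_rot': [3.1404, 0.0006, 2.6217], 'force': [-0.1475, 2.9037, 4.4959], 'moment': [0.461, -0.126, -0.034], 'grip_force': 40.0019, 'grip_width': 0.0515}
time_s: 5.15
ee_pos: [0.513, 0.2053, 0.3062]
eef_rot: [3.141, 0.0, 2.218]
force: [-0.4, 1.5, 5.8]
grip_width: 0.051
grip_force: 40.0
{'time_s': 5.15, 'qpos': [0.3145, 0.4054, 1.6205, 0.0, 1.1148, -0.3331], 'ee_pos': [0.513, 0.2053, 0.3062], 'eef_rot': [3.1407, 0.0003, 2.2183], 'force': [-0.366, 1.4777, 5.8495], 'moment': [0.2778, -0.0767, -0.09], 'grip_force': 40.0028, 'grip_width': 0.051}
time_s: 5.65
ee_pos: [0.513, 0.2053, 0.3062]
eef_rot: [3.141, -0.0, 1.818]
force: [-0.8, 1.0, 6.0]
grip_width: 0.0512
grip_force: 40.0
{'time_s': 5.65, 'qpos': [0.3144, 0.4053, 1.6205, 0.0, 1.1149, 0.0669], 'ee_pos': [0.513, 0.2053, 0.3062], 'eef_rot': [3.1407, -0.0001, 1.8183], 'force': [-0.8035, 1.0048, 5.9818], 'moment': [0.1911, 0.0685, -0.0587], 'grip_force': 40.0033, 'grip_width': 0.0512}
```

```bash
python3 -m jog '[[0,0,0,0,0,0.1],[0,0,0,0,0,0.2],[0,0,0,0,0,0.3],[0,0,0,0,0,0.4],[0,0,0,0,0,0.5],[0,0,0,0,0,0.6],[0,0,0,0,0,0.6]]'; python3 -c "from h import *;st()"
for i in 1 2; do python3 -m jog '[[0,0,0,0,0,0.05],[0,0,0,0,0,0.05]]' >/dev/null; python3 -c "
from station import ctrl; o=ctrl.get_obs(); print(o['time_s'],o['eef_rot'][2],o['qpos'][5],o['moment'],o['force'].round(1))"; done
python3 - <<'E'
from h import *; from station import ctrl
c=ctrl.camera("scene"); cv2.imwrite("pics/s2.png",cv2.resize(c["img"][150:330,400:600],None,fx=3,fy=3))
E
```

```text
time_s: 6.35
ee_pos: [0.5129, 0.2053, 0.3062]
eef_rot: [3.141, -0.0, 1.218]
force: [-0.7, 1.0, 7.4]
grip_width: 0.0512
grip_force: 40.0
{'time_s': 6.35, 'qpos': [0.3145, 0.4053, 1.6205, 0.0, 1.1151, 0.6669], 'ee_pos': [0.5129, 0.2053, 0.3062], 'eef_rot': [3.1411, -0.0004, 1.2183], 'force': [-0.678, 1.0444, 7.4347], 'moment': [0.1521, 0.2243, -0.0711], 'grip_force': 40.0036, 'grip_width': 0.0512}
6.55 1.1702378652621046 0.7150057833608613 [ 0.15510935  0.27359825 -0.08362282] [-1.8  1.6  6.6]
6.75 1.1202324407006246 0.764998328829161 [ 0.12092225  0.23341388 -0.0314284 ] [-1.7  1.   6.6]
```

View pics/s2.png

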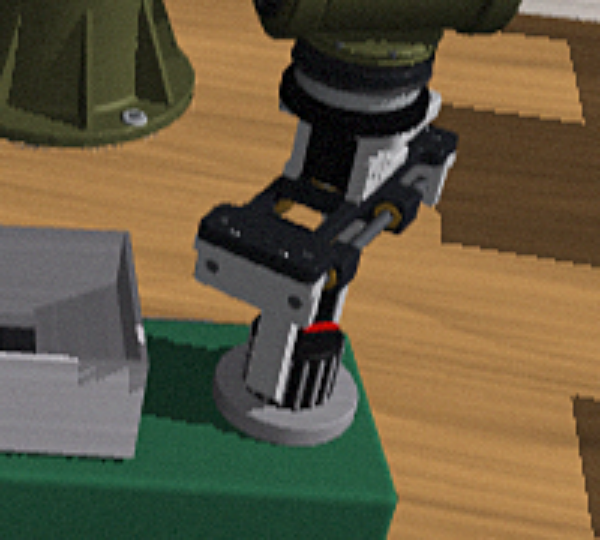

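Mark (crop (320,327)) has gone from facing the robot round to about +y, so the ring follows the grip. I go on in small steps, reading the moment after each.

```bash
cat > m.py <<'E'
from station import ctrl; o=ctrl.get_obs(); print(o['time_s'],o['eef_rot'][2].round(4),o['qpos'][5].round(4),o['moment'].round(3),o['force'].round(1))
E
for i in 1 2 3 4; do python3 -m jog '[[0,0,0,0,0,0.05],[0,0,0,0,0,0.05]]' >/dev/null; python3 m.py; done
```

```text
7.0 1.0703 0.815 [ 0.147  0.205 -0.043] [-0.4  1.8  6.7]
7.2 1.0203 0.865 [ 0.183  0.226 -0.038] [-1.7  1.6  7.3]
7.4 0.9703 0.915 [ 0.173  0.27  -0.073] [-1.4  1.5  7.1]
7.6 0.9202 0.965 [ 0.183  0.316 -0.042] [-0.1  1.8  6.8]
```

```bash
if python3 -c "
from station import ctrl; import sys; sys.exit(abs(ctrl.get_obs()['moment'][2])>0.18)"; then for i in 1 2 3 4; do python3 -m jog '[[0,0,0,0,0,0.05],[0,0,0,0,0,0.05]]' >/dev/null; python3 m.py; done; fi
```

```text
False
```

```bash
for i in 1 2 3 4; do python3 -m jog '[[0,0,0,0,0,0.05],[0,0,0,0,0,0.05]]' >/dev/null; python3 m.py; done
```

```text
7.8 0.8703 1.015 [ 0.194  0.334 -0.05 ] [-2.4  0.5  7.3]
8.0 0.8202 1.065 [ 0.194  0.291 -0.029] [-1.5  2.1  6.6]
8.2 0.7703 1.115 [ 0.253  0.32  -0.071] [-1.1  1.1  6.9]
8.4 0.7203 1.165 [ 0.213  0.333 -0.064] [-2.3  1.5  6.6]
```

```bash
for i in 1 2 3 4; do python3 -m jog '[[0,0,0,0,0,0.05],[0,0,0,0,0,0.05]]' >/dev/null; python3 m.py; done
```

```text
8.6 0.6702 1.215 [ 0.275  0.305 -0.084] [-2.3  1.2  6.8]
8.8 0.6203 1.265 [ 0.275  0.365 -0.059] [-1.5  1.3  7.8]
9.0 0.5702 1.315 [ 0.244  0.423 -0.071] [-2.3  1.4  7.4]
9.2 0.5202 1.365 [ 0.225  0.341 -0.039] [-1.7  1.4  6.9]
```

```bash
for i in 1 2 3 4; do python3 -m jog '[[0,0,0,0,0,0.05],[0,0,0,0,0,0.05]]' >/dev/null; python3 m.py; done
```

```text
9.4 0.4703 1.415 [ 0.249  0.405 -0.061] [-1.1  1.   7.1]
9.6 0.4202 1.465 [ 0.253  0.394 -0.091] [-1.8  0.2  6.7]
9.8 0.3703 1.515 [ 0.265  0.36  -0.016] [-2.3  2.4  7.6]
10.0 0.3203 1.565 [ 0.318  0.314 -0.044] [-2.2  1.2  7.3]
```

```bash
for i in 1 2 3 4; do python3 -m jog '[[0,0,0,0,0,0.05],[0,0,0,0,0,0.05]]' >/dev/null; python3 m.py; done
```

```text
10.2 0.2703 1.615 [ 0.334  0.399 -0.02 ] [-1.9  1.6  6.4]
10.4 0.2203 1.665 [ 0.344  0.423 -0.041] [-3.1  1.4  6.7]
10.6 0.1707 1.7147 [0.303 0.368 0.287] [-1.4  2.2  7.5]
10.8 0.1209 1.7645 [0.351 0.408 0.395] [-1.7  2.5  7.7]
```

```bash
python3 -m jog '[[0,0,0,0,0,0.05],[0,0,0,0,0,0.05],[0,0,0,0,0,0.05],[0,0,0,0,0,0.05]]' >/dev/null; python3 m.py
python3 -m jog '[[0,0,0,0,0,-0.05],[0,0,0,0,0,-0.05]]' >/dev/null; python3 m.py
python3 -m jog '[[0,0,0,0,0,-0.05],[0,0,0,0,0,-0.05]]' >/dev/null; python3 m.py
python3 -m jog '[[0,0,0,0,0,-0.03],[0,0,0,0,0,-0.03]]' >/dev/null; python3 m.py
```

```text
11.2 0.0729 1.8127 [0.37  0.343 0.539] [-1.9  1.1  7.3]
11.4 0.1243 1.7611 [0.314 0.38  0.405] [-1.8  1.9  7.7]
11.6 0.1741 1.7113 [0.288 0.401 0.258] [-1.8  2.8  5.9]
11.8 0.2031 1.6822 [0.349 0.364 0.029] [-1.3  1.5  6.5]
```

```bash
python3 -m jog '[[0,0,0,0,0,-0.12],[0,0,0,0,0,-0.24],[0,0,0,0,0,-0.36],[0,0,0,0,0,-0.48],[0,0,0,0,0,-0.6],[0,0,0,0,0,-0.72],[0,0,0,0,0,-0.84],[0,0,0,0,0,-0.92]]'
python3 -m jog '[[0,0,0,0,0,-0.08],[0,0,0,0,0,-0.125],[0,0,0,0,0,-0.125],[0,0,0,0,0,-0.125],[0,0,0,0,0,-0.125]]'; python3 m.py
python3 -m jog '[[0,0,0,0,0,0],[0,0,0,0,0,0],[0,0,0,0,0,0],[0,0,0,0,0,0],[0,0,0,0,0,0]]' 100; python3 m.py
python3 -m jog '[[0,0,-3,0,0,0],[0,0,-7,0,0,0],[0,0,-11,0,0,0],[0,0,-11,0,0,0]]'
python3 - <<'E'
from h import *; from station import ctrl; st()
# pan: handle, fingers close along pan y
th=np.radians(16); 
plan([(.42,.0,.40,1.0),(.486,-.347,.36,.28)])
plan([(.42,.0,.40,1.0),(.486,-.347,.36,.28+np.pi)])
t=np.load("top0.npz"); c=ctrl.camera("scene"); cv2.imwrite("pics/s3.png",cv2.resize(c["img"][150:330,400:600],None,fx=3,fy=3))
E
```

```text
time_s: 12.6
ee_pos: [0.5129, 0.2053, 0.3062]
eef_rot: [3.141, -0.0, 1.127]
force: [-1.9, 0.8, 7.0]
grip_width: 0.0512
grip_force: 40.0
time_s: 13.1
ee_pos: [0.5129, 0.2053, 0.3062]
eef_rot: [3.141, -0.0, 1.247]
force: [-1.5, 1.3, 6.9]
grip_width: 0.0515
grip_force: 40.0
13.1 1.2471 0.6382 [0.21  0.23  0.089] [-1.5  1.3  6.9]
time_s: 13.6
ee_pos: [0.5129, 0.2051, 0.3055]
eef_rot: [-3.141, 0.0, 1.247]
force: [-0.6, 0.2, 0.1]
grip_width: 0.0879
grip_force: 0.0
13.6 1.2468 0.6382 [-0.026 -0.047 -0.016] [-0.6  0.2  0.1]
time_s: 14.0
ee_pos: [0.5129, 0.2052, 0.4211]
eef_rot: [3.135, -0.005, 1.247]
force: [0.4, -0.1, 0.4]
grip_width: 0.0941
grip_force: 0.0
{'time_s': 14.0, 'qpos': [0.3142, 0.2917, 1.493, -0.0, 1.3484, 0.6382], 'ee_pos': [0.5129, 0.2052, 0.4211], 'eef_rot': [3.1348, -0.005, 1.2468], 'force': [0.4256, -0.0642, 0.4473], 'moment': [-0.0814, -0.0151, 0.0205], 'grip_force': 0.0, 'grip_width': 0.0941}
[-22.418, -2.291, 1.978, 0.006, -0.006, 0.247]
[-25.633, 24.302, 4.0, 0.0, -0.0, 0.72]
[-22.418, -2.291, 1.978, 0.006, -0.006, 0.247]
[-25.633, 24.302, 4.0, 0.0, 0.0, -2.422]
```

View pics/s3.png

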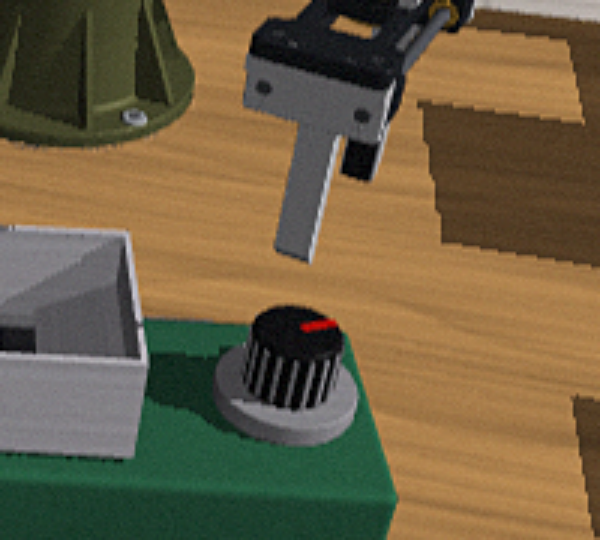

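Ring at rest, red mark now at crop (320,327) pointing to the mill's +y side, about 1.38 rad clockwise from its start; the touch was felt at yaw 0.197 and the ring is 1.05 rad back from it. Next the pan handle.

```bash
python3 -c "
from h import *
plan([(.46,-.07,.40,.76),(.487,-.343,.36,.28),(.487,-.343,.2424,.28)])"
```

```text
[-27.766, 3.745, 1.738, 0.003, -0.004, 0.487]
[-16.85, 21.648, 4.0, 0.0, -0.0, 0.48]
[0.0, -0.0, 11.76, 0.0, 0.0, 0.0]
```

```bash
python3 -m jog '[[-27.8,3.7,1.7,0,0,0.49],[-27.8,3.7,1.7,0,0,0.49],[-27.8,3.7,1.7,0,0,0.49],[-27.8,3.7,1.7,0,0,0.49],[-27.8,3.7,1.7,0,0,0.49],[-27.8,3.7,1.7,0,0,0.49],[-27.8,3.7,1.7,0,0,0.49],[-27.8,3.7,1.7,0,0,0.49]]'
python3 -m jog '[[-16.9,21.6,4,0,0,0.48],[-16.9,21.6,4,0,0,0.48],[-16.9,21.6,4,0,0,0.48],[-16.9,21.6,4,0,0,0.48],[-16.9,21.6,4,0,0,0.48],[-16.9,21.6,4,0,0,0.48],[-16.9,21.6,4,0,0,0.48],[-16.9,21.6,4,0,0,0.48]]'
python3 - <<'E'
from h import *; from station import ctrl; st(); plan([(.487,-.343,.2424,.28)])
c=ctrl.camera("scene"); cv2.imwrite("pics/s4.png",cv2.resize(c["img"][120:300,150:350],None,fx=3,fy=3))
E
```

```text
time_s: 14.85
ee_pos: [0.4593, -0.0704, 0.3978]
eef_rot: [-3.14, 0.001, 0.755]
force: [-0.2, 0.2, 0.9]
grip_width: 0.0943
grip_force: 0.0
time_s: 15.65
ee_pos: [0.4855, -0.3423, 0.3578]
eef_rot: [-3.14, 0.001, 0.278]
force: [0.8, 0.1, 0.5]
grip_width: 0.094
grip_force: 0.0
{'time_s': 15.65, 'qpos': [-0.6757, 0.4373, 1.4454, 0.0003, 1.2604, 0.6175], 'ee_pos': [0.4855, -0.3423, 0.3578], 'eef_rot': [-3.1402, 0.0007, 0.2775], 'force': [0.7725, 0.1248, 0.4862], 'moment': [0.0187, -0.0395, -0.0027], 'grip_force': 0.0, 'grip_width': 0.094}
[0.131, 0.128, 11.535, -0.001, 0.001, -0.002]
```

View pics/s4.png

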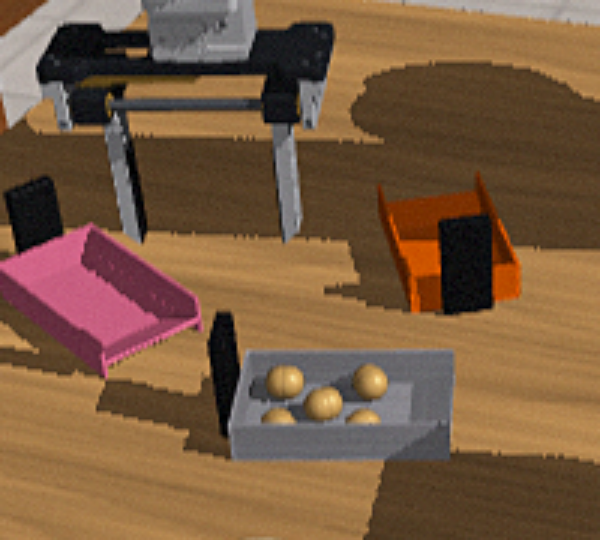

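The fingers (tips at crop (135,240) and (290,240)) straddle the steel pan's handle (225,370), with five nuts inside. I lower and grip.

```bash
python3 -m jog '[[0.1,0.1,4,0,0,0],[0.1,0.1,8,0,0,0],[0.1,0.1,11.5,0,0,0],[0.1,0.1,11.5,0,0,0]]'
python3 -m jog '[[0,0,0,0,0,0],[0,0,0,0,0,0],[0,0,0,0,0,0],[0,0,0,0,0,0],[0,0,0,0,0,0],[0,0,0,0,0,0],[0,0,0,0,0,0],[0,0,0,0,0,0]]' 0 10
python3 -m jog '[[0,0,0,0,0,0],[0,0,0,0,0,0],[0,0,0,0,0,0],[0,0,0,0,0,0]]' 0 60
python3 -m jog '[[0,0,-1,0,0,0],[0,0,-2,0,0,0],[0,0,-3,0,0,0],[0,0,-3,0,0,0]]'
python3 - <<'E'
from h import *; from station import ctrl; st()
c=ctrl.camera("scene"); cv2.imwrite("pics/s5.png",cv2.resize(c["img"][120:300,150:350],None,fx=3,fy=3))
E
```

```text
time_s: 16.1
ee_pos: [0.4859, -0.3418, 0.2398]
eef_rot: [-3.136, 0.004, 0.279]
force: [-0.3, 0.7, -0.6]
grip_width: 0.0941
grip_force: 0.0
time_s: 16.9
ee_pos: [0.4861, -0.344, 0.2436]
eef_rot: [-3.141, 0.0, 0.277]
force: [0.0, 0.0, 0.4]
grip_width: 0.0338
grip_force: 0.0
time_s: 17.3
ee_pos: [0.4861, -0.344, 0.2436]
eef_rot: [-3.141, 0.0, 0.277]
force: [0.1, -0.4, 1.0]
grip_width: 0.0119
grip_force: 60.0
time_s: 17.7
ee_pos: [0.4863, -0.3441, 0.2757]
eef_rot: [3.139, -0.002, 0.277]
force: [-0.4, -0.6, -2.8]
grip_width: 0.012
grip_force: 60.0
{'time_s': 17.7, 'qpos': [-0.6772, 0.5302, 1.513, 0.0, 1.0955, 0.6167], 'ee_pos': [0.4863, -0.3441, 0.2757], 'eef_rot': [3.1392, -0.0017, 0.2768], 'force': [-0.3609, -0.6216, -2.8336], 'moment': [-0.135, -0.0399, 0.0121], 'grip_force': 59.9978, 'grip_width': 0.012}
```

View pics/s5.png

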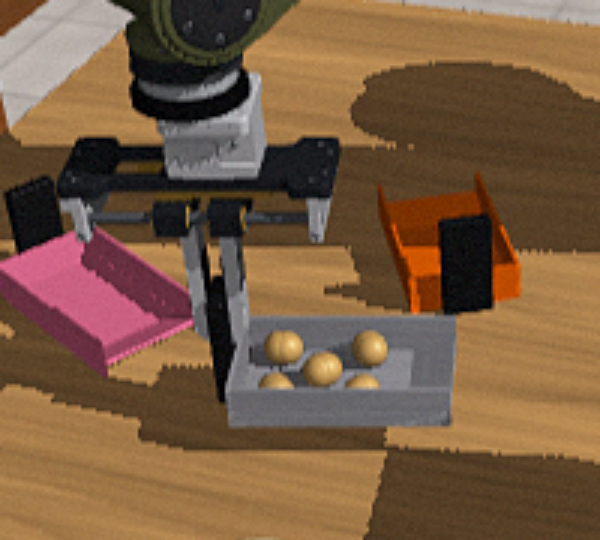

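```bash
cat >> h.py <<'E'
def tcp(S,al,th):
    "TCP pose with the pan's spout at S, pan yaw al, tipped th"
    P=Ro.from_euler("z",al)*Ro.from_euler("x",-th)
    return (*(np.array(S)+P.apply([0,-.161,.2304])),P*Ro.from_euler("x",np.pi))
E
python3 -c "
from h import *
S=(.548,.0146,.195); w=[(.486,-.344,.43,.277)]+[tcp(S,.183,a) for a in (0,.3,.6,.9)]
plan(w)
for x in w[1:]: print(np.round(x[:3],3))"
```

```text
[-0.002, 0.019, -15.532, 0.001, -0.001, -0.0]
[14.259, -16.769, 0.46, 0.0, -0.0, 0.094]
[-0.0, -7.528, -3.729, -0.3, 0.0, -0.0]
[-0.0, -7.528, -3.729, -0.3, 0.0, 0.0]
[0.0, -7.528, -3.729, -0.3, -0.0, -0.0]
[ 0.577 -0.144  0.425]
[ 0.564 -0.07   0.463]
[0.549 0.012 0.476]
[0.533 0.094 0.464]
```

```bash
python3 -m jog '[[0,0,-0.7,0,0,0],[0,0,-2,0,0,0],[0,0,-4.5,0,0,0],[0,0,-7.5,0,0,0],[0,0,-10.5,0,0,0],[0,0,-13,0,0,0],[0,0,-14.8,0,0,0],[0,0,-15.5,0,0,0]]'
python3 -m jog '[[0.4,-0.5,0.1,0,0,0.01],[1.4,-1.7,0.1,0,0,0.02],[2.9,-3.4,0.1,0,0,0.03],[4.6,-5.4,0.2,0,0,0.04],[6.6,-7.7,0.3,0,0,0.05],[8.6,-10.1,0.4,0,0,0.06],[10.6,-12.4,0.5,0,0,0.08],[12.3,-14.4,0.5,0,0,0.09]]'
python3 -m jog '[[1.2,-1.5,0,0,0,0],[1.8,-2.1,0,0,0,0],[2.1,-2.3,0,0,0,0],[2.1,-2.3,0,0,0,0]]'
python3 - <<'E'
from h import *; from station import ctrl; st()
S=(.548,.0146,.195);plan([tcp(S,.183,0),tcp(S,.183,.3)])
a=ctrl.camera("scene");b=ctrl.camera("top")
cv2.imwrite("pics/s6.png",np.hstack([cv2.resize(a["img"][130:340,200:450],None,fx=1.6,fy=1.6),cv2.resize(b["img"][130:340,130:380],None,fx=1.6,fy=1.6)]))
E
```

```text
time_s: 18.55
ee_pos: [0.486, -0.3438, 0.4314]
eef_rot: [3.139, -0.002, 0.277]
force: [-0.8, -0.4, -2.7]
grip_width: 0.0119
grip_force: 60.0
time_s: 19.35
ee_pos: [0.5656, -0.1699, 0.4221]
eef_rot: [-3.14, 0.002, 0.186]
force: [-0.6, 0.3, -3.1]
grip_width: 0.0119
grip_force: 60.0
time_s: 19.75
ee_pos: [0.5815, -0.1455, 0.4231]
eef_rot: [-3.141, 0.001, 0.187]
force: [0.9, -0.8, -3.4]
grip_width: 0.0115
grip_force: 60.0
{'time_s': 19.75, 'qpos': [-0.3063, 0.3986, 1.3458, -0.0001, 1.398, 1.0778], 'ee_pos': [0.5815, -0.1455, 0.4231], 'eef_rot': [-3.1413, 0.0008, 0.1867], 'force': [0.8747, -0.7846, -3.3697], 'moment': [-0.1469, 0.0359, -0.0747], 'grip_force': 59.9978, 'grip_width': 0.0115}
[-0.378, -0.256, -0.231, -0.0, 0.001, 0.004]
[-0.0, -7.528, -3.729, -0.3, 0.0, -0.0]
```

View pics/s6.png

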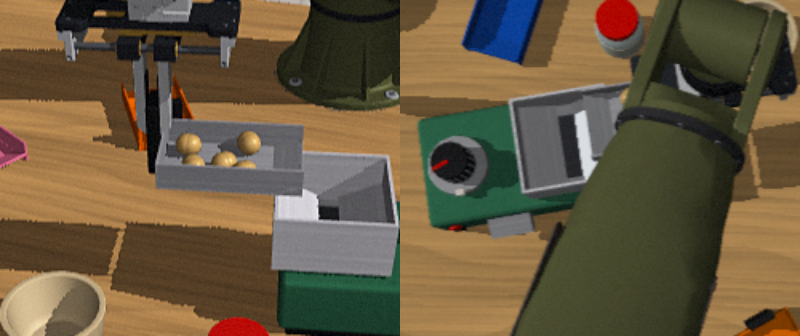

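Pan level with five nuts aboard, spout at left-crop (303,155) just over the hopper's near wall (275,180). I nudge it into line and start tipping, watching joint 4.

```bash
python3 -m jog '[[-0.2,-0.1,-0.1,0,0,0],[-0.4,-0.3,-0.2,0,0,0],[-0.4,-0.3,-0.2,0,0,0]]'
python3 -m jog '[[0,-0.7,-0.4,-0.03,0,0],[0,-2.2,-1.2,-0.09,0,0],[0,-3.8,-2,-0.15,0,0],[0,-5.3,-2.7,-0.21,0,0],[0,-6.8,-3.4,-0.27,0,0],[0,-7.5,-3.7,-0.3,0,0],[0,-7.5,-3.7,-0.3,0,0]]'
python3 - <<'E'
from h import *; st()
S=(.548,.0146,.195);plan([tcp(S,.183,.6),tcp(S,.183,.9),tcp(S,.183,1.05)])
E
```

```text
time_s: 20.15
ee_pos: [0.5766, -0.1432, 0.426]
eef_rot: [3.141, -0.0, 0.186]
force: [-0.5, 0.2, -3.4]
grip_width: 0.0115
grip_force: 60.0
time_s: 20.85
ee_pos: [0.5628, -0.0681, 0.4636]
eef_rot: [2.84, -0.002, 0.188]
force: [-0.2, 0.3, -3.2]
grip_width: 0.0118
grip_force: 60.0
{'time_s': 20.85, 'qpos': [-0.1498, 0.2881, 1.4071, -0.2909, 1.3512, 1.2831], 'ee_pos': [0.5628, -0.0681, 0.4636], 'eef_rot': [2.8398, -0.0016, 0.1884], 'force': [-0.2383, 0.2943, -3.2042], 'moment': [0.1561, 0.0639, 0.0535], 'grip_force': 59.998, 'grip_width': 0.0118}
[0.1, -7.388, -3.606, -0.298, -0.004, 0.004]
[0.0, -7.528, -3.729, -0.3, -0.0, -0.0]
[-0.0, -3.624, -2.147, -0.15, 0.0, 0.0]
```

```bash
python3 -m jog '[[0,-0.8,-0.4,-0.03,0,0],[0,-2.2,-1.2,-0.09,0,0],[0,-3.8,-2,-0.15,0,0],[0,-5.3,-2.7,-0.21,0,0],[0,-6.8,-3.4,-0.27,0,0],[0,-7.4,-3.6,-0.3,0,0],[0,-7.4,-3.6,-0.3,0,0]]'
python3 -m jog '[[0,-1.2,-0.6,-0.05,0,0],[0,-2.5,-1.3,-0.1,0,0],[0,-3.9,-1.8,-0.15,0,0],[0,-3.9,-1.8,-0.15,0,0],[0,-3.9,-1.8,-0.15,0,0],[0,-3.9,-1.8,-0.15,0,0]]'
python3 - <<'E'
from h import *; from station import ctrl; st()
S=(.548,.0146,.195);plan([tcp(S,.183,.75),tcp(S,.183,.9),tcp(S,.183,.98)])
a=ctrl.camera("scene");b=ctrl.camera("top")
cv2.imwrite("pics/s7.png",np.hstack([cv2.resize(a["img"][100:310,230:480],None,fx=1.6,fy=1.6),cv2.resize(b["img"][130:340,130:380],None,fx=1.6,fy=1.6)]))
E
```

```text
time_s: 21.55
ee_pos: [0.5478, 0.0111, 0.4751]
eef_rot: [2.542, -0.0, 0.188]
force: [-0.6, -0.3, -1.8]
grip_width: 0.0113
grip_force: 60.0
time_s: 22.15
ee_pos: [0.5402, 0.0513, 0.4682]
eef_rot: [2.393, -0.0, 0.186]
force: [-0.1, -0.2, -3.0]
grip_width: 0.0119
grip_force: 60.0
{'time_s': 22.15, 'qpos': [0.1166, 0.2475, 1.4838, -0.7589, 1.4062, 1.6304], 'ee_pos': [0.5402, 0.0513, 0.4682], 'eef_rot': [2.3932, -0.0002, 0.1859], 'force': [-0.0725, -0.2162, -3.04], 'moment': [0.5477, 0.1243, -0.0362], 'grip_force': 59.9981, 'grip_width': 0.0119}
[0.098, 0.22, -0.495, -0.002, -0.002, 0.002]
[0.0, -3.624, -2.147, -0.15, 0.0, -0.0]
[-0.0, -1.893, -1.213, -0.08, -0.0, 0.0]
```

View pics/s7.png

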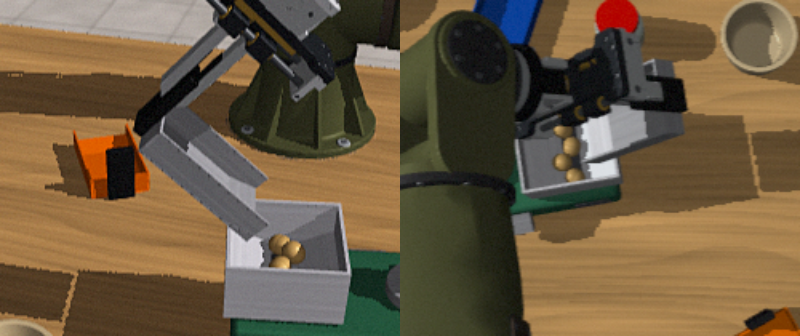

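The pan is tipped with its spout inside the hopper, and at least four nuts have rolled in (right crop (565,130) to (573,178)). The picture allowance is used up, so from here I count by colour masks. I tip a little further to clear it fully.

```bash
python3 -m jog '[[0.1,-1.1,-1,-0.05,0,0],[0.1,-2.3,-1.7,-0.1,0,0],[0.1,-3.4,-2.5,-0.15,0,0],[0.1,-4.1,-3,-0.19,0,0],[0.1,-4.1,-3,-0.19,0,0],[0.1,-4.1,-3,-0.19,0,0],[0.1,-4.1,-3,-0.19,0,0],[0.1,-4.1,-3,-0.19,0,0]]'
cat >> h.py <<'E'
def nuts(n):
    from station import ctrl
    c=ctrl.camera(n); h=cv2.cvtColor(c["img"],cv2.COLOR_BGR2HSV); m=cv2.inRange(h,(10,90,60),(25,190,255))
    p=np.array([proj(c,(.542+.065*(a*.983+b*.182),.049+.065*(-b*.983*-1+a*.182) if 0 else .049+.065*(a*.182+b*.983),.16)) for a,b in((1,1),(1,-1),(-1,-1),(-1,1))]).astype(np.int32)
    k=np.zeros_like(m); cv2.fillConvexPoly(k,p,255); m&=k
    N,_,s,ce=cv2.connectedComponentsWithStats(m); print(n,p.tolist(),[(s[i].tolist(),ce[i].round(1).tolist()) for i in range(1,N) if s[i][4]>8])
E
python3 - <<'E'
from h import *; st(); nuts("scene"); nuts("top")
S=(.548,.0146,.215);plan([tcp(S,.183,.5),tcp(S,.183,0)])
E
```

```text
time_s: 23.05
ee_pos: [0.5318, 0.1013, 0.4622]
eef_rot: [2.202, -0.0, 0.186]
force: [-0.1, -0.2, -2.2]
grip_width: 0.0121
grip_force: 60.0
{'time_s': 23.05, 'qpos': [0.2271, 0.267, 1.4968, -0.9426, 1.4898, 1.7513], 'ee_pos': [0.5318, 0.1013, 0.4622], 'eef_rot': [2.2023, -0.0003, 0.186], 'force': [-0.1321, -0.1894, -2.1691], 'moment': [0.6643, 0.1013, -0.046], 'grip_force': 59.9981, 'grip_width': 0.0121}
scene [[447, 279], [373, 257], [375, 216], [441, 233]] [([389, 220, 20, 5, 53], [396.3, 222.5]), ([398, 246, 23, 22, 331], [408.5, 256.9])]
top [[197, 180], [256, 192], [265, 251], [205, 239]] [([225, 197, 8, 4, 17], [228.4, 198.8]), ([226, 196, 19, 48, 437], [234.2, 221.9]), ([215, 200, 6, 7, 16], [216.4, 203.2])]
[-0.021, 9.643, 7.725, 0.44, -0.002, 0.002]
[-0.0, 9.075, 10.539, 0.5, -0.0, 0.0]
```

```bash
python3 -m jog '[[0,1.9,1.2,0.08,0,0],[0,3.8,2.8,0.18,0,0],[0,5.8,4.5,0.28,0,0],[0,7.7,6.1,0.36,0,0],[0,9.6,7.7,0.44,0,0],[0,9.6,7.7,0.44,0,0]]'
python3 -m jog '[[0,1.8,2.1,0.1,0,0],[0,3.6,4.2,0.2,0,0],[0,5.4,6.3,0.3,0,0],[0,7.2,8.4,0.4,0,0],[0,9.1,10.5,0.5,0,0],[0,9.1,10.5,0.5,0,0]]'
sed -i 's/a\*.983+b\*.182/a*.983-b*.182/' h.py
python3 - <<'E'
from h import *; st(); plan([(.577,-.20,.45,.183),(.486,-.344,.43,.277),(.486,-.344,.247,.277)])
E
```

```text
time_s: 23.75
ee_pos: [0.5539, -0.0173, 0.495]
eef_rot: [2.643, -0.001, 0.184]
force: [-0.1, -0.6, -1.9]
grip_width: 0.0114
grip_force: 60.0
time_s: 24.35
ee_pos: [0.5781, -0.1448, 0.4435]
eef_rot: [-3.139, 0.004, 0.184]
force: [-0.5, -0.3, -2.2]
grip_width: 0.0115
grip_force: 60.0
{'time_s': 24.35, 'qpos': [-0.3069, 0.3794, 1.3254, 0.0002, 1.4411, 1.0799], 'ee_pos': [0.5781, -0.1448, 0.4435], 'eef_rot': [-3.1394, 0.0038, 0.184], 'force': [-0.5397, -0.3285, -2.1876], 'moment': [-0.11, 0.0116, -0.0236], 'grip_force': 59.9975, 'grip_width': 0.0115}
[-1.118, 5.405, -0.662, -0.002, 0.004, 0.001]
[-11.569, 12.504, 2.0, -0.0, 0.0, -0.094]
[0.0, -0.0, 18.3, 0.0, 0.0, 0.0]
```

```bash
python3 -m jog '[[-2,2,0,0,0,0],[-4,5.4,0.2,0,0,-0.02],[-6,9,0.5,0,0,-0.04],[-8,12.5,0.8,0,0,-0.06],[-10.5,15.5,1.1,0,0,-0.08],[-12.5,17.9,1.3,0,0,-0.09],[-12.6,17.9,1.3,0,0,-0.09],[-12.6,17.9,1.3,0,0,-0.09]]'
python3 - <<'E'
from h import *; st(); nuts("scene"); nuts("top"); plan([(.486,-.344,.245,.277)])
from station import ctrl
c=ctrl.camera("scene"); h=cv2.cvtColor(c["img"],cv2.COLOR_BGR2HSV); m=cv2.inRange(h,(10,90,60),(25,190,255))
t=np.load("scene0.npz"); d=cv2.absdiff(c["img"],t["img"]).max(2)
N,_,s,ce=cv2.connectedComponentsWithStats(m&((d>40).astype(np.uint8)*255)); print([(s[i].tolist()) for i in range(1,N) if 25<s[i][4]])
E
```

```text
time_s: 25.15
ee_pos: [0.4876, -0.3412, 0.4329]
eef_rot: [3.14, 0.001, 0.276]
force: [1.1, 0.7, -1.2]
grip_width: 0.0118
grip_force: 60.0
{'time_s': 25.15, 'qpos': [-0.6719, 0.3826, 1.3454, -0.002, 1.413, 0.6228], 'ee_pos': [0.4876, -0.3412, 0.4329], 'eef_rot': [3.14, 0.0013, 0.2764], 'force': [1.0946, 0.6733, -1.2402], 'moment': [-0.108, -0.0624, 0.0488], 'grip_force': 59.998, 'grip_width': 0.0118}
scene [[448, 270], [370, 266], [372, 222], [442, 226]] [([372, 222, 44, 7, 59], [389.9, 223.4]), ([418, 225, 16, 1, 16], [425.5, 225.0]), ([371, 233, 1, 17, 17], [371.0, 241.0]), ([398, 246, 23, 22, 331], [408.5, 257.0]), ([370, 255, 1, 12, 12], [370.0, 260.5])]
top [[197, 191], [256, 181], [266, 240], [205, 250]] [([226, 194, 19, 50, 493], [233.9, 219.3])]
[-0.279, 0.246, 18.791, 0.001, 0.001, 0.001]
[[361, 0, 66, 80, 3298], [165, 41, 19, 27, 341], [221, 42, 21, 25, 314], [183, 75, 10, 18, 104], [190, 107, 14, 5, 40], [204, 107, 29, 3, 57], [24, 129, 71, 82, 1679], [271, 141, 23, 10, 82], [327, 142, 35, 13, 224], [453, 145, 6, 9, 31], [164, 158, 24, 5, 63], [124, 178, 31, 14, 289], [320, 180, 87, 30, 830], [169, 183, 49, 13, 347], [70, 216, 232, 58, 5113], [398, 246, 23, 22, 284]]
```

Run:
```python
from h import *; from station import ctrl
c=ctrl.camera("top"); h=cv2.cvtColor(c["img"],cv2.COLOR_BGR2HSV)
for r in range(192,246): print("".join(" .:-=+*#%@"[min(9,int(v[2])//24)] if 10<=v[0]<=25 and 90<=v[1]<=190 else "_" for v in h[r,222:250]), end="\n" )
# pan (held): nut-like pixels within the projected pan floor
o=ctrl.get_obs(); R=Ro.from_euler("xyz",o["eef_rot"]); P=R*Ro.from_euler("x",-np.pi); og=o["ee_pos"]-P.apply([0,-.081,.2424])
for n in("top","scene"):
    c=ctrl.camera(n); h=cv2.cvtColor(c["img"],cv2.COLOR_BGR2HSV); m=cv2.inRange(h,(10,90,60),(25,190,255))
    q=np.array([proj(c,og+P.apply([x,y,.01])) for x,y in((-.04,-.07),(.04,-.07),(.04,.075),(-.04,.075))]).astype(np.int32)
    k=np.zeros_like(m); cv2.fillConvexPoly(k,q,255); print(n,og.round(3),q.tolist(),cv2.countNonZero(k),cv2.countNonZero(m&k))
```

```text
____________________________
____________________________
__________--:_______________
________------______________
_______--------_____________
______---++=-=--____________
______+#%%#**+=--___________
______*%%%%**+=--___________
______=*%%%#*+=--___________
_______+###**+=--___________
_______+##**+==--___________
_______:+**++=---___________
_________=++=--:____________
_______===---:______________
_____=+*++=-:_______________
_____+#**+=--:______________
____+###*++=--:_____________
____+%%#**+=---:____________
____*%%#**+=---:____________
____+%##*++=---:____________
____-+#**+=----:____________
_____+**+==----:____________
______-=+=----:_____________
_______---------:___________
_________::-+*++=-__________
___________=***++=-_________
__________+###**+=--________
__________+#%##*+=--________
__________+#%##*+=--________
__________*%%#**+=--________
__________*%%%**+=--________
__________+###*++=--________
__________+##**+==--________
___________+**++=--_________
_______=+==---==--:_________
_____-=**++=----:___________
____-=*#**+=--:_____________
____-+###*+==-:_____________
____-*%%#**+=-:_____________
____-*%%#*++=--:____________
____-+###*+=---_____________
____-+##*++=--:_____________
_____-=+*+==--:_____________
_____--=+==--::==--_________
_______----::=**+==-:_______
____________+##**+==--______
____________*###*+++=-______
____________*%%#**++=--_____
___________=*%%#***+=--_____
____________+%#****+=--_____
____________-+#****+=_______
_____________+*_____________
____________________________
____________________________
top [ 0.466 -0.263  0.19 ] [[417, 261], [406, 224], [339, 242], [349, 280]] 2832 0
scene [ 0.466 -0.263  0.19 ] [[226, 170], [220, 191], [295, 191], [297, 170]] 1628 0
```

Five separate nuts lie in the hopper and the pan has none left in it. I set it down on its old spot.

```bash
python3 -m jog '[[-0.1,0.1,1.5,0,0,0],[-0.3,0.2,5,0,0,0],[-0.3,0.2,9,0,0,0],[-0.3,0.2,13,0,0,0],[-0.3,0.2,16,0,0,0],[-0.3,0.2,17.5,0,0,0],[-0.3,0.2,18.2,0,0,0],[-0.3,0.2,18.2,0,0,0]]'
python3 -m jog '[[0,0,0.3,0,0,0],[0,0,0.6,0,0,0],[0,0,0.6,0,0,0],[0,0,0.6,0,0,0]]'; python3 -c "from h import *;st()"
```

```text
time_s: 26.25
ee_pos: [0.4853, -0.3448, 0.2509]
eef_rot: [3.141, -0.0, 0.277]
force: [0.6, 0.3, -2.2]
grip_width: 0.0116
grip_force: 60.0
time_s: 26.65
ee_pos: [0.485, -0.3448, 0.245]
eef_rot: [3.141, -0.0, 0.277]
force: [0.1, 0.5, -1.9]
grip_width: 0.0117
grip_force: 60.0
{'time_s': 26.65, 'qpos': [-0.6796, 0.5698, 1.5321, 0.0, 1.0391, 0.6144], 'ee_pos': [0.485, -0.3448, 0.245], 'eef_rot': [3.1412, -0.0003, 0.2768], 'force': [0.0522, 0.4525, -1.94], 'moment': [-0.1368, 0.004, 0.0407], 'grip_force': 59.998, 'grip_width': 0.0117}
```

```bash
python3 -m jog '[[0,0,0.15,0,0,0],[0,0,0.15,0,0,0],[0,0,0.15,0,0,0]]'; python3 m.py; python3 -m jog '[[0,0,0.1,0,0,0],[0,0,0.1,0,0,0],[0,0,0.1,0,0,0]]';  python3 m.py
```

```text
time_s: 26.95
ee_pos: [0.4851, -0.3449, 0.2436]
eef_rot: [3.141, -0.001, 0.277]
force: [0.2, -0.1, 3.4]
grip_width: 0.0115
grip_force: 60.0
26.95 0.2767 0.6144 [0.275 0.085 0.048] [ 0.2 -0.1  3.4]
time_s: 27.25
ee_pos: [0.4851, -0.3449, 0.2436]
eef_rot: [3.141, -0.001, 0.277]
force: [-4.6, 3.3, 15.2]
grip_width: 0.0114
grip_force: 60.0
27.25 0.2767 0.6144 [0.978 0.958 0.009] [-4.6  3.3 15.2]
```

Contact is felt. I ease back 1 mm, release and rise straight up, then check.

```bash
python3 -m jog '[[0,0,-0.1,0,0,0],[0,0,-0.1,0,0,0],[0,0,-0.1,0,0,0],[0,0,-0.1,0,0,0],[0,0,-0.1,0,0,0],[0,0,-0.1,0,0,0],[0,0,-0.1,0,0,0]]' 60
python3 -m jog '[[0,0,-1,0,0,0],[0,0,-4,0,0,0],[0,0,-8,0,0,0],[0,0,-12,0,0,0],[0,0,-14,0,0,0],[0,0,-14,0,0,0],[0,0,-14,0,0,0]]'
python3 - <<'E'
from h import *; from station import ctrl; st(); c=ctrl.camera("scene"); s=np.load("scene0.npz")
for n,r in(("pan",(232,300,222,275)),("jar",(325,375,328,398)),("mortar",(198,268,298,366)),("ring",(470,520,245,300))):
    d=cv2.absdiff(c["img"],s["img"]).max(2)[r[2]:r[3],r[0]:r[1]]; print(n,"changed",(d>40).mean().round(3))
h=lambda i:cv2.findContours(cv2.inRange(cv2.cvtColor(i,cv2.COLOR_BGR2HSV)[215:280,210:310],(0,0,60),(180,50,200)),0,2)[0]
for i in(s["img"],c["img"]): print(cv2.boundingRect(max(h(i),key=cv2.contourArea)),cv2.minAreaRect(max(h(i),key=cv2.contourArea)))
m=cv2.inRange(c["img"],(0,0,150),(70,70,255)); print("mark px",np.argwhere(m[245:275,480:515]).mean(0)[::-1]+[480,245], "from axis", proj(c,(.5129,.2053,.14)))
nuts("top")
E
```

```text
time_s: 27.95
ee_pos: [0.485, -0.3448, 0.243]
eef_rot: [-3.141, 0.0, 0.277]
force: [1.1, 0.1, 0.2]
grip_width: 0.0566
grip_force: 0.0
time_s: 28.65
ee_pos: [0.4848, -0.3447, 0.3831]
eef_rot: [3.141, -0.0, 0.277]
force: [0.3, -0.2, -0.2]
grip_width: 0.0565
grip_force: 0.0
{'time_s': 28.65, 'qpos': [-0.6796, 0.4169, 1.4137, -0.0, 1.3107, 0.6144], 'ee_pos': [0.4848, -0.3447, 0.3831], 'eef_rot': [3.1414, -0.0001, 0.2768], 'force': [0.2938, -0.2107, -0.1562], 'moment': [0.0236, 0.0214, 0.0083], 'grip_force': 0.0, 'grip_width': 0.0565}
pan changed 0.162
jar changed 0.0
mortar changed 0.0
ring changed 0.036
(16, 22, 76, 37) ((53.5, 40.0), (36.0, 75.0), 90.0)
(17, 21, 76, 38) ((54.46864700317383, 39.63188934326172), (74.83013916015625, 36.33430862426758), 0.8425242304801941)
mark px [505.5        257.86363636] from axis [498.29550626 259.48879362]
top [[197, 191], [256, 181], [266, 240], [205, 250]] [([226, 194, 19, 50, 494], [233.9, 219.2])]
```

Pan flat where it stood, jar and mortar untouched, ring in place, nuts in the hopper.

```bash
python3 -c "
from station import ctrl; print(ctrl.hand_in())"
```

```text
the job is handed in; nothing more can be done
None
```

I handed the job in at about 29 s of the 72 s: the ring was turned to a firm touch and backed off three clicks (1.05 rad by wrist angle), all five nuts are in the hopper, the empty pan stands flat on its old spot, and the jar and mortar are untouched; the hand-in returned no verdict.

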